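# Slide the slab under the camera and raise the camera post to its second stop

### The arm

A 6-joint arm with a two-finger parallel gripper is mounted at the origin on a cart in front of the work surface, level with it; the furniture and walls round the work are solid. World frame = base frame: x ahead of the robot, y to its left, z up, the work surface at z = 0. Lengths are in mm, angles in rad, forces in N, time in s.
With the tool pointing down it reaches from about 325 to 850 mm from the base axis. Payload 15.5 kg.
Tool frame: the origin (TCP) lies midway between the tips of the shut fingers; the grasp point (between the pads) lies 19 mm behind it (ctrl.grasp_offset is the distance from the TCP to the grasp point, in mm); z points along the fingers, y is the line along which they close (so a half turn about z gives the same grasp; the last joint's range is limited). The gripper opens to 91 mm and grips with 3 to 60 N. Pads are 32 mm wide; open, the fingers measure 118 mm over their backs; the gripper's body (76 mm by 178 mm) begins 60 mm behind the grasp point.
Start: joints at [1.063, 0.494, 1.345, -0, 1.302, -0.096], TCP at [250.158, 572.754, 213.915] pointing down, gripper open.
Joint ranges: [-2.91, 2.91], [-0.82, 2.16], [0.22, 2.67], [-1.22, 4.37], [0.12, 2.79], [-3.08, 3.08]. Speed limits (rad/s): [1.89, 1.89, 2.57, 3.01, 3.01, 3.01].

### API

Orientations are given as a 3x3 rotation matrix whose columns are the frame's x, y, z axes.
In Python, from rig import ctrl gives the robot as it stands.
- The arm moves only by the tool carry_out, never from a script. Its argument "commands" is text: rows parted by semicolons, each of 7 numbers parted by spaces: the shift along the tool's x, y, z normalised to -1 to 1, where 1 is 0.3 m, then the turn, a rotation vector about the tool's x, y, z normalised to -1 to 1, where 1 is 0.5 rad, then the opening, from 0 (shut) to 1 (fully open). A call has 1 to 12 rows; each row is the pose to reach, as a shift and turn from the pose commanded when the call began, along the tool's axes at that moment; what a row does not reach only later rows make up. A row lasts 1/10 s, in which the tool goes at most 50 mm and 8.59 degrees, less where a joint would pass 70% of its speed; a pose out of reach is approached as far as the arm can. A call with a number of a shift or a turn outside -1 to 1 is refused whole. A call with a gripper value outside its range is refused whole. The fingers move at their own pace and stop on an object; "squeeze" is the grip in N (left out, the last holds). Time passes only in rows, so rows that repeat a pose let the fingers close. It gives the time, the measured TCP pose, the force, the opening and the grip force at its end, in the units of the state.
- ctrl.read_state(): the state, without advancing time (a new reading comes with each control period).
- ctrl.get_image(name): name is "scene" or "top" or "wrist"; returns a dict with "color" (420x560x3 uint8, red, green, blue), "z_map" (420x560 float32, mm along the optical axis (not along the pixel's ray), 0 where there is no reading), "fx", "fy", "cx", "cy" (pixels), "T" (4x4, takes a point from camera to world coordinates); the wrist camera has in their place "mount" (4x4, takes a point from camera to tool coordinates, whose origin is the TCP and whose axes are the flange's). Camera axes: x right, y up, looking along -z (the intrinsics and any distortion apply to the point x, -y, -z); pixel columns grow to the right and rows downward; lengths in mm; the calibration is good to about 2 mm. A picture is of the moment at which its call begins: read the wrist's pose just before it.
- ctrl.sign_off(): hands the job in; it is judged then, once.
The state is a dict: "time": time; "joint_pos": joint angles; "qvel": joint speeds; "effort": joint torques, N m; "tcp_pos": TCP position; "ee_rot": TCP orientation; "force": force on the tool from outside, world axes, zero at the start; "ft_torque": the same for the moment, N m; "width": opening from 0.0 (shut) to 1.0 (fully open); "grip_force": force on a finger pad.
Only numpy, scipy, OpenCV 4.12 (cv2) and the standard library are available. Lean on these libraries where they do the work, as an engineer would, in place of code of your own. Each camera call takes 0.05 s, during which the arm holds its last target. There are 200 camera calls.

### The job

I want to film the marble slab: first slide it flat along the worktop, without lifting it, until it lies centred and square on the cork mat, and let go of it. Then press the camera post's release button right down (it stays down), take hold of the top of the post and pull it up past the first click to the second stop, the top of its travel. Finish while still holding the post up there, as it slides down when let go, and leave the honey jar, the mug on the black worktop and the tea light where they are.

Things in the scene. Friction and masses are not known exactly. Their poses are not given: they have to be found in the camera images.
- slab_center (a point): Centre of a loose white marble slab, 130 (its x) x 110 (its y) x 12 mm thick, 0.4 to 0.75 kg, lying flat on the pale worktop (whose top is 2 mm below z = 0) nearer the robot than the mat; the point is 6 mm above the slab's underside. One arched steel handle, 47 mm high, stands across its middle along its x axis. The slab is the same seen after a half turn.
- slab_handle (a point): Middle of the level top bar of the slab's handle, over the slab's centre, 42 mm above the slab's underside. The bar is round, 10 mm thick, runs 72 mm along the slab's x axis and is clear underneath from 12 to 37 mm, so it is pinched from above with the fingers closing along the slab's y axis.
- mat_center (a point): Centre of a thin cork mat, 170 (its x) x 150 (its y) mm, stuck flat to the pale worktop with no step to catch on (under 1 mm). The slab belongs in its middle with its 130 mm side along the mat's x axis (either way round).
- release_top (a point): Middle of the top face of the camera post's release button, a black round button 23 mm across on a grey pod, 64 mm from the post's axis on the stand's -x side; 157 mm above the worktop when up. It goes straight down 6 mm against about 3 N of friction and stays where it is left. While it is up, a bolt locks the post.
- release (a joint): How far the release button is pressed: 0 up (locked), 0.006 m fully down (post free).
- post_grip (a point): Centre of the round grey grip atop the camera post: upright cylinder 34 mm across, 42 mm high; centre 192 mm above the worktop when the post is down. A camera juts 75 mm from the axis on the stand's +y side, its top 20 mm below this point. Collared tube below, on a round foot 136 mm across fixed to the black worktop. Axes are the stand's: -x points at the button.
- post (a joint): How far the post is pulled out, straight up: 0 down, 0.120 m at the second stop (hard end of travel). At about 0.060 m is the first stop, a sprung click that the post rests on and that gives way to a pull. Pulling takes about 4 N, up to 9 N at the click. Once past it the post slides down if let go.
- honey_jar: Honey jar, 61 mm across, 86 mm high, a bystander; origin at its underside.
- mug: Cream mug on the black worktop, 83 x 115 x 93 mm high, a bystander; origin at its underside.
- tea_light: Tea light, 38 mm across, 15 mm high, a bystander; origin at its underside.
Mind the look-alikes: they are no part of the job. Leave any blue look-alike of the part that bears release_top alone.

How it is judged (in metres and radians):
On the way, in this order (a step that is already met when the one before it is completed fails the run):
1. the slab lies centred and square on the mat (x of slab_center in the frame of mat_center between -0.02 and 0.02 m and y of slab_center in the frame of mat_center between -0.02 and 0.02 m and angle between the x axis of slab_center and the x axis of mat_center, either way round below 0.17 rad and contact force between the fingers and slab below 0.1 N), for 0.2 s.
2. the release button is pressed right down (value of joint release above 0.0045 m), for 0.1 s.
3. the post is pulled past its first stop by the fingers (value of joint post above 0.068 m and contact force between the fingers and post above 1 N), for 0.1 s.
At the end, for the whole second after the job is handed in: The post is held in the fingers at its second stop (within 7 mm of its 120 mm travel) and still, the release button is down, and the slab lies flat on the worktop within 20 mm of the mat's centre along each of the mat's axes and within 0.17 rad of square (value of joint post above 0.113 m and value of joint release above 0.0045 m and contact force between the fingers and post above 1 N and velocity of joint post between -0.02 and 0.02 m/s and x of slab_center in the frame of mat_center between -0.02 and 0.02 m and y of slab_center in the frame of mat_center between -0.02 and 0.02 m and angle between the x axis of slab_center and the x axis of mat_center, either way round below 0.17 rad and height (world z) of slab_center below 0.012 m); the arm keeps its last pose, push and grip.
It fails at once if the slab is lifted or tipped instead of slid (height (world z) of slab_center above 0.018 m or angle between slab_center's own z axis and vertical above 0.15 rad).
It fails at once if the honey jar, the mug or the tea light is moved by more than 40 mm (distance of any of honey_jar, mug, tea_light from where it was at the start of the episode above 0.04 m).
It also fails if it takes over 61 s, if anything falls off the work surface, if the arm or the gripper's body presses on something with over 40 N, if the wrist force passes 120 N, or if a joint passes its speed limit or range.

## Working session

There is one attempt and no reset: what is moved stays moved. The work goes in short steps, Python scripts to look and compute and a tool call to move; the robot and the scene stay as the last step left them, time stands still between calls to the robot, and variables do not carry over. Pictures are saved under pics/ and viewed, at most 10 in all, crops included, and the job is handed in when it is done.

Besides the shell and the picture viewer there is one more tool, called after "Emit:" as name(argument=value, ...) on one line, values as JSON. carry_out: Moves the arm, as the interface text tells. Scaled input: -1 to 1 covers 0.3 m each way for a shift and 0.5 rad each way for a turn. Its arguments: {"type":"object","properties":{"commands":{"type":"string"},"squeeze":{"type":"number"}},"required":["commands"]}

```bash
mkdir -p pics
cat > h.py <<'E'
import numpy as np, cv2
from rig import ctrl
def grab(n):
    s=ctrl.read_state(); d=ctrl.get_image(n)
    if 'mount' in d:
        T=np.eye(4);T[:3,:3]=np.array(s['ee_rot']);T[:3,3]=s['tcp_pos'];d['T']=T@np.array(d['mount'])
    return d
def cloud(d):
    z=d['z_map'];v,u=np.mgrid[:z.shape[0],:z.shape[1]]
    p=np.stack([(u-d['cx'])/d['fx']*z,-(v-d['cy'])/d['fy']*z,-z,np.ones_like(z)],-1)
    w=(p@np.array(d['T']).T)[...,:3]; w[z==0]=np.nan
    return w
def save(d,f): cv2.imwrite('pics/'+f,d['color'][...,::-1])
E
python3 - <<'E'
from h import *
for n in('top','scene'):
    d=grab(n);save(d,n+'.png');np.savez(n+'.npz',c=d['color'],w=cloud(d),T=d['T'])
    print(n,d.keys(),np.round(d['T'],2))
print(ctrl.read_state())
E
```

```text
top dict_keys(['color', 'z_map', 'fx', 'fy', 'cx', 'cy', 'T']) [[-0.00000e+00  1.00000e+00 -7.00000e-02  4.28020e+02]
 [-1.00000e+00  0.00000e+00  1.00000e-02 -4.09400e+01]
 [ 1.00000e-02  7.00000e-02  1.00000e+00  1.46075e+03]
 [ 0.00000e+00  0.00000e+00  0.00000e+00  1.00000e+00]]
scene dict_keys(['color', 'z_map', 'fx', 'fy', 'cx', 'cy', 'T']) [[ 7.60000e-01  4.20000e-01 -4.90000e-01 -2.13660e+02]
 [-6.50000e-01  4.70000e-01 -6.00000e-01 -9.51790e+02]
 [-2.00000e-02  7.80000e-01  6.30000e-01  1.08038e+03]
 [ 0.00000e+00  0.00000e+00  0.00000e+00  1.00000e+00]]
{'time': 0.1, 'joint_pos': array([ 1.06349023e+00,  4.94149993e-01,  1.34604335e+00,  1.64690789e-05,
        1.30252061e+00, -9.54906642e-02]), 'qvel': array([-0.0009615 , -0.00128281, -0.00026865, -0.00019056,  0.00059582,
        0.00065111]), 'effort': array([ 2.74192200e-03, -8.80228829e+01, -3.82543945e+01,  7.07768253e-02,
        4.79864585e-02,  6.58386216e-05]), 'tcp_pos': array([249.99332578, 572.45762242, 213.38864659]), 'ee_rot': array([[-9.16393877e-01,  4.00277342e-01, -5.58636739e-04],
       [ 4.00277713e-01,  9.16393369e-01, -9.72367952e-04],
       [ 1.22714144e-04, -1.11468187e-03, -9.99999371e-01]]), 'force': array([-0.0393805 ,  0.48241433, -0.2378088 ]), 'ft_torque': array([-0.05803598,  0.00050399,  0.01907209]), 'grip_force': 0.0, 'width': 0.9984715699340099}
```

View pics/top.png

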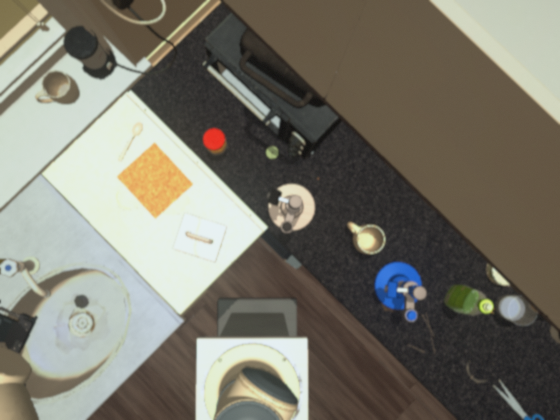

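View pics/scene.png

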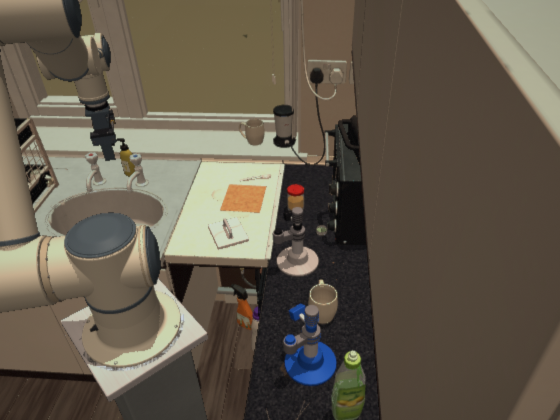

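The top view shows the orange cork mat at (155,181), the white slab at (200,238) with its handle, and the honey jar at (214,140). The small candle is at (272,152) and the mug at (368,238). For the camera stand there are two candidates: the pink-white foot at (291,207) with a black button near (286,227), and the blue look-alike at (400,287). I choose the pink-white one and check it in a crop.

Run:
```python
from h import *
t=np.load('top.npz');c=t['c'];w=t['w'];s=np.load('scene.npz')
a=cv2.resize(c[165:250,245:345],None,fx=4,fy=4,interpolation=cv2.INTER_CUBIC)
b=cv2.resize(s['c'][195:280,260:360],None,fx=4,fy=4,interpolation=cv2.INTER_CUBIC)
cv2.imwrite('pics/crop.png',np.hstack([a,b])[...,::-1])
hsv=cv2.cvtColor(c,cv2.COLOR_RGB2HSV)
def rect(m,name):
    n,l,st,ce=cv2.connectedComponentsWithStats(m.astype(np.uint8)); i=1+np.argmax(st[1:,4])
    P=w[l==i];P=P[~np.isnan(P[:,0])]
    r=cv2.minAreaRect(P[:,:2].astype(np.float32)); print(name,ce[i],r,np.median(P,0),np.percentile(P[:,2],98)); 
m=np.zeros(c.shape[:2],bool);m[140:222,110:200]=1
rect(m&(hsv[...,1]>120)&(hsv[...,0]<25),'mat')
m[:]=0;m[205:270,165:235]=1
rect(m&(w[...,2]>4)&(w[...,2]<16),'slab')
rect(m&(w[...,2]>22),'handle')
m[:]=0;m[170:250,255:330]=1
for z0,z1 in((1,22),(140,162),(162,180),(180,230)): 
    try: rect(m&(w[...,2]>z0)&(w[...,2]<z1),('stand',z0))
    except Exception as e: print(z0,e)
for u,v in((214,140),(272,152),(368,238),(291,207),(286,227),(293,202),(274,196),(230,180),(330,200)): print(u,v,w[v,u].round())
```

```text
mat [154.534354 179.982823] ((604.354248046875, 286.7467956542969), (163.72604370117188, 144.22616577148438), 43.257991790771484) [603.37846898 286.57016614  -1.96593192] 4.847009809383769
slab [199.55917553 237.54055851] ((435.3720703125, 152.49703979492188), (132.98114013671875, 112.44132995605469), 74.19315338134766) [433.43457626 150.58257107   9.4835504 ] 14.963583589496002
handle [198.44 237.41] ((435.376708984375, 151.48838806152344), (80.15286254882812, 9.917497634887695), 71.98136901855469) [434.69933621 149.72570465  41.92657423] 50.60652354820254
('stand', 1) [300.19094247 204.22031824] ((535.5932006835938, -140.201904296875), (158.2895050048828, 101.46318817138672), 18.7570743560791) [ 537.60576606 -145.03985057   10.60523759] 18.818051928725836
('stand', 140) [286.52  226.848] ((461.79034423828125, -94.52610778808594), (29.200990676879883, 31.622587203979492), 89.33612823486328) [461.4829348 -95.3540024 150.5777723] 159.75762512073
('stand', 162) [274.19047619 196.82857143] ((540.33837890625, -61.40596008300781), (23.23357391357422, 39.596500396728516), 68.49272918701172) [538.99760223 -61.44658562 166.44927718] 172.43803197380228
('stand', 180) [294.76623377 202.23376623] ((522.2426147460938, -112.69332122802734), (31.74422836303711, 31.842016220092773), 89.77950286865234) [ 522.48453703 -113.26144744  211.57996169] 216.34549031065535
214 140 [704. 104.  88.]
272 152 [686. -58.   3.]
368 238 [ 433. -338.    5.]
291 207 [ 511. -104.  203.]
286 227 [461. -93. 159.]
293 202 [ 522. -108.  214.]
274 196 [542. -61. 163.]
230 180 [604.  65.  -3.]
330 200 [ 545. -229.   -1.]
```

View pics/crop.png

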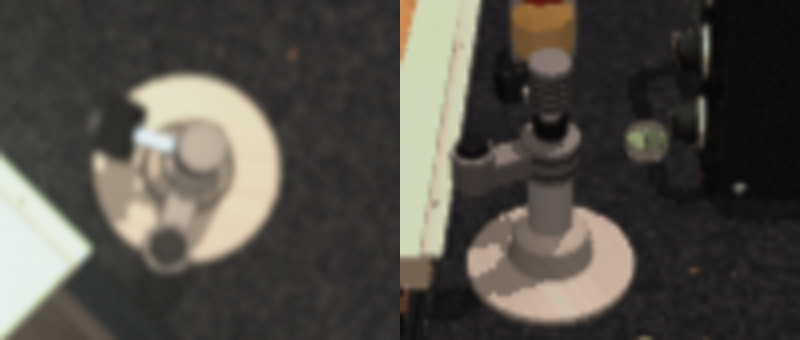

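The crop confirms the choice. It has a light foot, a grey grip at (522,-113,213), and a black-topped button at (461,-94,157), 64 mm away, with the camera on +y. The slab is at (435,152) with its x axis at about 73°. The mat is at (604,287) with its x axis at about 43°. The sizes agree, so I start moving.

```bash
cat > go.py <<'E'
import sys
from h import *
from scipy.spatial.transform import Rotation as R
# target x y z, yaw of tool y (deg), tool pointing down
def plan(x,y,z,yaw):
    s=ctrl.read_state();Rt=np.array(s['ee_rot']);a=np.radians(yaw)
    yv=np.array([np.cos(a),np.sin(a),0]);zv=np.array([0,0,-1.]);G=np.stack([np.cross(yv,zv),yv,zv],1)
    sh=Rt.T@(np.array([x,y,z])-s['tcp_pos'])/300; rv=R.from_matrix(Rt.T@G).as_rotvec()/.5
    print('t',s['time'],'tcp',s['tcp_pos'].round(1),'yaw',np.degrees(np.arctan2(Rt[1,1],Rt[0,1])).round(1),'F',s['force'].round(1),'w',round(s['width'],3),'gf',s['grip_force'])
    print('shift',sh.round(3),'turn',rv.round(3))
if __name__=='__main__': plan(*map(float,sys.argv[1:]))
E
python3 go.py 435 152 150 -17
```

```text
t 0.1 tcp [250.  572.5 213.4] yaw 66.4 F [-0.   0.5 -0.2] w 0.998 gf 0.0
shift [-1.126 -1.037  0.212] turn [-2.000e-03  1.000e-03  2.911e+00]
```

Emit:
carry_out(commands="-0.6 -0.55 0.1 0 0 1 1;-0.6 -0.55 0.1 0 0 1 1;-0.6 -0.55 0.1 0 0 1 1;-0.6 -0.55 0.1 0 0 1 1;-0.6 -0.55 0.1 0 0 1 1;-0.6 -0.55 0.1 0 0 1 1;-0.6 -0.55 0.1 0 0 1 1;-0.6 -0.55 0.1 0 0 1 1")

```text
time: 0.9
tcp_pos: [349.0, 350.2, 184.0]
ee_rot: [[-0.613, 0.79, 0.0], [0.79, 0.613, 0.0], [0.0, 0.0, -1.0]]
force: [-0.0, 0.2, 0.4]
width: 0.999
grip_force: 0.0
```

```bash
python3 go.py 435 152 150 -17
```

```text
t 0.9 tcp [349.  350.2 184. ] yaw 37.8 F [-0.   0.2  0.4] w 0.999 gf 0.0
shift [-0.698 -0.178  0.113] turn [ 0.000e+00 -1.000e-03  1.912e+00]
```

Emit:
carry_out(commands="-0.7 -0.18 0.1 0 0 1 1;-0.7 -0.18 0.1 0 0 1 1;-0.7 -0.18 0.1 0 0 1 1;-0.7 -0.18 0.1 0 0 1 1;-0.7 -0.18 0.1 0 0 1 1;-0.7 -0.18 0.1 0 0 1 1;-0.7 -0.18 0.1 0 0 1 1")

```text
time: 1.6
tcp_pos: [435.0, 151.2, 153.9]
ee_rot: [[-0.159, 0.987, -0.0], [0.987, 0.159, 0.0], [0.0, -0.0, -1.0]]
force: [-0.5, -0.5, -0.1]
width: 1.0
grip_force: 0.0
```

Emit:
carry_out(commands="0 0 0 0 0 0.9 1;0 0 0 0 0 0.9 1;0 0 0 0 0 0.9 1;0 0 0 0 0 0.9 1;0 0 0 0 0 0.9 1")

```text
time: 2.1
tcp_pos: [434.7, 151.5, 154.0]
ee_rot: [[0.281, 0.96, 0.0], [0.96, -0.281, 0.0], [0.0, 0.0, -1.0]]
force: [0.2, -0.7, -0.5]
width: 1.005
grip_force: 0.0
```

```bash
python3 - <<'E'
from h import *
d=grab('wrist');save(d,'w1.png');w=cloud(d);c=d['color']
z=w[...,2]
# slab top and handle near expected place
near=(np.hypot(w[...,0]-435,w[...,1]-152)<95)
for lo,hi,n in((5,15,'slab'),(34,50,'bar')):
    m=(near&(z>lo)&(z<hi)).astype(np.uint8);k,l,st,ce=cv2.connectedComponentsWithStats(m);i=1+np.argmax(st[1:,4])
    P=w[l==i];r=cv2.minAreaRect(P[:,:2].astype(np.float32));print(n,ce[i],st[i],r,np.median(P,0))
E
python3 go.py 435 152 21 -17
```

```text
slab [287.02963575 185.28649861] [  224   113   131   149 16939] ((438.5779724121094, 152.0677947998047), (129.76055908203125, 110.25028228759766), 72.13761901855469) [440.1602278  157.84835518  10.35566342]
bar [287.63990066 195.73178808] [ 281  147   15   99 1208] ((438.8326416015625, 152.50796508789062), (80.69893646240234, 9.959063529968262), 72.18864440917969) [439.82466157 156.24547897  44.25901118]
t 2.15 tcp [434.8 151.3 154. ] yaw -16.3 F [0.6 0.3 0.1] w 1.0 gf 0.0
shift [ 0.002 -0.     0.443] turn [ 0.    -0.     0.024]
```

View pics/w1.png

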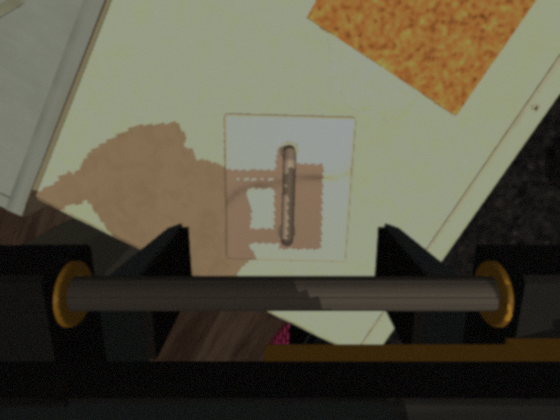

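The wrist view shows the slab at (287,185) with its bar upright at (288,195), between the fingers. It is at (438.6,152) with its x axis at 72.1°. I go down and grip.

Emit:
carry_out(commands="0.006 0.012 0.2 0 0 0.05 1;0.006 0.012 0.3 0 0 0.05 1;0.006 0.012 0.4 0 0 0.05 1;0.006 0.012 0.44 0 0 0.05 1;0.006 0.012 0.44 0 0 0.05 1;0.006 0.012 0.44 0 0 0.05 1;0.006 0.012 0.44 0 0 0.05 0;0.006 0.012 0.44 0 0 0.05 0;0.006 0.012 0.44 0 0 0.05 0;0.006 0.012 0.44 0 0 0.05 0;0.006 0.012 0.44 0 0 0.05 0;0.006 0.012 0.44 0 0 0.05 0", squeeze=20)

```text
time: 3.35
tcp_pos: [439.0, 151.1, 22.0]
ee_rot: [[0.311, 0.95, 0.0], [0.95, -0.311, 0.0], [0.0, 0.0, -1.0]]
force: [-0.2, 0.1, 0.2]
width: 0.503
grip_force: 0.0
```

```bash
python3 - <<'E'
from h import *
t=np.load('top.npz');c=t['c'];w=t['w']
hsv=cv2.cvtColor(c,cv2.COLOR_RGB2HSV)
d=grab('scene');W=cloud(d);H=cv2.cvtColor(d['color'],cv2.COLOR_RGB2HSV)
for n,h,ww in(('top',hsv,w),('scene',H,W)):
    m=(h[...,1]>110)&(h[...,0]<25)&(np.hypot(ww[...,0]-604,ww[...,1]-287)<120)&(ww[...,2]<10)
    P=ww[m]; r=cv2.minAreaRect(P[:,:2].astype(np.float32)); print(n,m.sum(),r,P.mean(0),np.ptp(P,0))
E
python3 go.py 604 287 22 -46.7
```

```text
top 2751 ((603.9824829101562, 287.213623046875), (166.1507568359375, 145.55589294433594), 42.89322280883789) [603.4399546  286.57848818  -1.93092046] [213.70516211 210.84466236  22.1014508 ]
scene 605 ((612.4666748046875, 296.3626708984375), (199.062255859375, 155.7235870361328), 44.17866897583008) [ 630.86965395  297.9145727  -176.39649469] [204.34742654 228.8610278  923.03702   ]
t 3.4 tcp [438.9 151.1  22. ] yaw -18.1 F [ 0.4  0.7 -0.4] w 0.461 gf 0.0
shift [ 0.602  0.382 -0.   ] turn [ 0.    -0.     0.998]
```

Emit:
carry_out(commands="0 0 0 0 0 0 0;0 0 0 0 0 0 0;0 0 0 0 0 0 0;0 0 0 0 0 0 0;0 0 0 0 0 0 0;0 0 0 0 0 0 0;0 0 0 0 0 0 0;0 0 0 0 0 0 0;0 0 0 0 0 0 0")

```text
time: 4.3
tcp_pos: [438.9, 151.1, 21.9]
ee_rot: [[0.311, 0.95, -0.0], [0.95, -0.311, -0.0], [-0.0, -0.0, -1.0]]
force: [-0.9, 0.6, -0.2]
width: 0.104
grip_force: 20.0
```

Held. Sliding gradually with the turn.

Emit:
carry_out(commands="0.05 0.03 0 0 0 0.08 0;0.1 0.065 0 0 0 0.17 0;0.16 0.1 0 0 0 0.27 0;0.22 0.14 0 0 0 0.37 0;0.28 0.18 0 0 0 0.47 0;0.34 0.22 0 0 0 0.57 0;0.4 0.26 0 0 0 0.67 0;0.46 0.295 0 0 0 0.77 0;0.52 0.33 0 0 0 0.87 0;0.57 0.36 0 0 0 0.94 0;0.61 0.385 0 0 0 1 0;0.61 0.385 0 0 0 1 0")

```text
time: 5.5
tcp_pos: [606.7, 290.2, 21.8]
ee_rot: [[0.729, 0.685, 0.001], [0.685, -0.729, 0.001], [0.001, 0.0, -1.0]]
force: [3.7, 3.7, -0.7]
width: 0.105
grip_force: 20.0
```

```bash
python3 - <<'E'
from h import *
for n in('wrist','top'):
    d=grab(n);save(d,n+'2.png');w=cloud(d);h=cv2.cvtColor(d['color'],cv2.COLOR_RGB2HSV)
    near=np.hypot(w[...,0]-605,w[...,1]-287)<120
    for m,k in((near&(h[...,1]>110)&(h[...,0]<25)&(abs(w[...,2])<5),'mat'),(near&(h[...,1]<110)&(w[...,2]>6)&(w[...,2]<14),'slab')):
        m=cv2.morphologyEx(m.astype(np.uint8),cv2.MORPH_OPEN,np.ones((3,3)))>0
        P=w[m]
        if len(P)>20: print(n,k,len(P),cv2.minAreaRect(P[:,:2].astype(np.float32)),np.median(P,0))
E
python3 go.py 604 287 22 -46.7
```

```text
wrist mat 18060 ((633.9522094726562, 311.9391784667969), (94.43106842041016, 151.26193237304688), 42.454166412353516) [659.49890963 330.94750422  -0.82046171]
wrist slab 24080 ((609.5717163085938, 292.6573181152344), (123.092041015625, 110.0821533203125), 43.209999084472656) [635.4585298  317.75947602  10.36429579]
top mat 146 ((575.6487426757812, 218.50885009765625), (48.967140197753906, 103.38491821289062), 72.90082550048828) [565.06923926 222.38453286  -1.22063164]
top slab 138 ((578.364013671875, 237.59817504882812), (50.061622619628906, 78.22479248046875), 80.85758209228516) [589.95724553 238.96028984   9.18107302]
t 5.6 tcp [605.9 289.4  21.8] yaw -46.7 F [ 2.3  1.  -2.2] w 0.105 gf 19.99897062778473
shift [-0.01   0.001 -0.001] turn [ 0.    -0.002 -0.001]
```

View pics/wrist2.png

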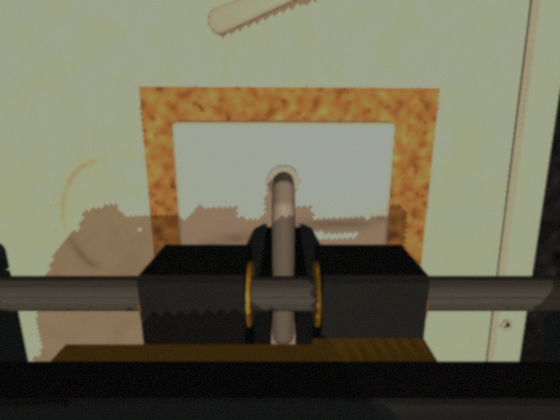

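The wrist view shows the slab square on the mat, with even borders on both sides (175 to 392 within 148 to 435). It sits about 3 mm too far along x. I nudge it by that and release.

Emit:
carry_out(commands="-0.005 0 0 0 0 0 0;-0.01 0 0 0 0 0 0;-0.01 0 0 0 0 0 0;-0.01 0 0 0 0 0 0.5;-0.01 0 0 0 0 0 0.5;-0.01 0 0 0 0 0 0.5;-0.01 0 0 0 0 0 0.5;-0.01 0 0 0 0 0 0.5;-0.01 0 0 0 0 0 0.5;-0.01 0 0 0 0 0 0.5;-0.01 0 0 0 0 0 0.5;-0.01 0 0 0 0 0 0.5")

```text
time: 6.8
tcp_pos: [603.4, 287.1, 21.9]
ee_rot: [[0.728, 0.685, -0.0], [0.685, -0.728, -0.0], [-0.0, -0.0, -1.0]]
force: [0.2, 0.4, -0.1]
width: 0.504
grip_force: 0.0
```

Emit:
carry_out(commands="-0.01 0 -0.1 0 0 0 0.5;-0.01 0 -0.2 0 0 0 0.5;-0.01 0 -0.35 0 0 0 0;-0.01 0 -0.5 0 0 0 0;-0.01 0 -0.65 0 0 0 0;-0.01 0 -0.8 0 0 0 0;-0.01 0 -0.85 0 0 0 0;-0.01 0 -0.85 0 0 0 0;-0.01 0 -0.85 0 0 0 0")

```text
time: 7.7
tcp_pos: [600.9, 284.9, 276.4]
ee_rot: [[0.728, 0.685, -0.001], [0.685, -0.728, -0.0], [-0.001, -0.0, -1.0]]
force: [-0.9, -0.2, -0.5]
width: 0.005
grip_force: 0.0
```

```bash
python3 - <<'E'
from h import *
for n in('wrist',):
    d=grab(n);save(d,n+'3.png');w=cloud(d);h=cv2.cvtColor(d['color'],cv2.COLOR_RGB2HSV)
    near=np.hypot(w[...,0]-605,w[...,1]-287)<120
    for m,k in((near&(h[...,1]>110)&(h[...,0]<25)&(abs(w[...,2])<5),'mat'),(near&(h[...,1]<110)&(w[...,2]>5)&(w[...,2]<15),'slab')):
        m=cv2.morphologyEx(m.astype(np.uint8),cv2.MORPH_OPEN,np.ones((3,3)))>0
        P=w[m]
        if len(P)>20: print(n,k,len(P),cv2.minAreaRect(P[:,:2].astype(np.float32)),np.median(P,0))
E
python3 go.py 463 -94 270 -17.5
```

```text
wrist mat 6750 ((604.89111328125, 285.69964599609375), (170.54977416992188, 150.40646362304688), 42.98880386352539) [625.22819127 294.83667426  -0.79645548]
wrist slab 9220 ((603.0317993164062, 287.11724853515625), (128.53536987304688, 109.64539337158203), 43.24882125854492) [605.82707017 289.56416876  10.34882205]
t 7.75 tcp [600.6 284.8 275.6] yaw -46.8 F [-0.4 -0.1  0.4] w 0.004 gf 0.0
shift [-1.199  0.606  0.02 ] turn [-0.002  0.003 -1.021]
```

The slab is within about 2 mm of the mat centre and square. Next I go to a viewpoint near the stand.

Emit:
carry_out(commands="-1 0.5 -0.05 0 0 -1 0;-1 0.5 -0.05 0 0 -1 0;-1 0.5 -0.05 0 0 -1 0;-1 0.5 -0.05 0 0 -1 0;-1 0.5 -0.05 0 0 -1 0;-1 0.5 -0.05 0 0 -1 0;-1 0.5 -0.05 0 0 -1 0;-1 0.5 -0.05 0 0 -1 0;-1 0.5 -0.05 0 0 -1 0")

```text
time: 8.65
tcp_pos: [484.8, -30.3, 291.0]
ee_rot: [[0.313, 0.95, -0.002], [0.95, -0.313, 0.001], [-0.0, -0.002, -1.0]]
force: [0.3, 0.4, -1.0]
width: 0.008
grip_force: 0.0
```

```bash
python3 go.py 465 -160 290 -17.5
```

```text
t 8.65 tcp [484.8 -30.3 291. ] yaw -18.2 F [ 0.3  0.4 -1. ] w 0.008 gf 0.0
shift [-0.431  0.072  0.003] turn [-0.004 -0.    -0.025]
```

Emit:
carry_out(commands="-0.43 0.07 0 0 0 -0.03 0;-0.43 0.07 0 0 0 -0.03 0;-0.43 0.07 0 0 0 -0.03 0;-0.43 0.07 0 0 0 -0.03 0;-0.43 0.07 0 0 0 -0.03 0")

```text
time: 9.15
tcp_pos: [465.5, -158.2, 291.1]
ee_rot: [[0.297, 0.955, -0.001], [0.955, -0.297, 0.001], [0.001, -0.001, -1.0]]
force: [0.2, -0.1, -0.2]
width: 0.004
grip_force: 0.0
```

```bash
python3 - <<'E'
from h import *
d=grab('wrist');save(d,'w4.png');w=cloud(d)
for c,lo,hi,n in(((463,-94),150,162,'button'),((524,-113),203,220,'grip'),((542,-60),155,180,'cam')):
    m=(np.hypot(w[...,0]-c[0],w[...,1]-c[1])<28)&(w[...,2]>lo)&(w[...,2]<hi)
    P=w[m]
    if len(P): print(n,m.sum(),cv2.minEnclosingCircle(P[:,:2].astype(np.float32)),np.median(P,0))
E
python3 go.py 463 -94 165 -17.5
```

```text
button 633 ((465.3223876953125, -96.36103057861328), 13.63630485534668) [465.27040837 -94.88238246 157.19833979]
grip 2126 ((525.9778442382812, -114.1891860961914), 17.296161651611328) [ 525.09313261 -113.37240191  212.99767111]
cam 2295 ((541.5801391601562, -64.4598159790039), 23.34955596923828) [540.71597932 -64.06839159 164.76845967]
t 9.2 tcp [ 465.6 -157.7  291.3] yaw -17.2 F [-0.1  0.1 -0.2] w 0.008 gf 0.0
shift [ 0.2   -0.071  0.421] turn [-0.002 -0.001  0.01 ]
```

View pics/w4.png

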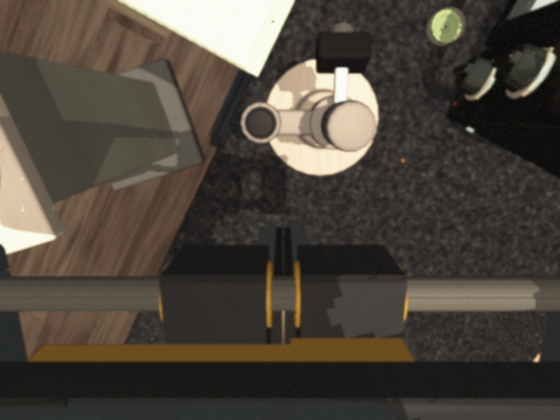

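The wrist view shows the button at (261,122), the grip at (350,125) and the camera at (343,50). The button is at (465,-95,157) and the grip at (525,-114), 63 mm apart as described. I go over the button and press in steps.

Emit:
carry_out(commands="0.2 -0.064 0.1 0 0 0.01 0;0.2 -0.064 0.2 0 0 0.01 0;0.2 -0.064 0.3 0 0 0.01 0;0.2 -0.064 0.38 0 0 0.01 0;0.2 -0.064 0.42 0 0 0.01 0;0.2 -0.064 0.435 0 0 0.01 0;0.2 -0.064 0.445 0 0 0.01 0;0.2 -0.064 0.45 0 0 0.01 0;0.2 -0.064 0.455 0 0 0.01 0;0.2 -0.064 0.46 0 0 0.01 0")

```text
time: 10.2
tcp_pos: [465.2, -95.8, 154.4]
ee_rot: [[0.301, 0.954, 0.001], [0.954, -0.301, -0.0], [0.0, 0.001, -1.0]]
force: [0.4, 1.8, 2.9]
width: 0.004
grip_force: 1.5
```

```bash
python3 go.py 465 -95 148 -17.2
```

```text
t 10.2 tcp [465.2 -95.8 154.4] yaw -17.5 F [0.4 1.8 2.9] w 0.004 gf 1.4818502822890878
shift [ 0.002 -0.002  0.021] turn [ 0.002 -0.    -0.012]
```

Contact at about 3 N. I press on.

Emit:
carry_out(commands="0 0 0.007 0 0 0 0;0 0 0.014 0 0 0 0;0 0 0.02 0 0 0 0;0 0 0.02 0 0 0 0;0 0 0.02 0 0 0 0")

```text
time: 10.7
tcp_pos: [465.3, -96.1, 150.6]
ee_rot: [[0.301, 0.954, 0.003], [0.954, -0.301, -0.001], [0.0, 0.003, -1.0]]
force: [-15.2, 7.3, 66.8]
width: 0.006
grip_force: 33.6
```

It has hit its hard stop at 67 N, so the button is down. I back off, open and go above the post.

Emit:
carry_out(commands="0 0 -0.1 0 0 0 0;0 0 -0.25 0 0 0 1;0 0 -0.35 0 0 0 1;0 0 -0.35 0 0 0 1;0 0 -0.35 0 0 0 1;0 0 -0.35 0 0 0 1;0 0 -0.35 0 0 0 1;0 0 -0.35 0 0 0 1;0 0 -0.35 0 0 0 1")

```text
time: 11.6
tcp_pos: [464.6, -95.9, 252.4]
ee_rot: [[0.301, 0.954, -0.001], [0.954, -0.301, 0.0], [-0.0, -0.001, -1.0]]
force: [0.0, -0.6, -0.1]
width: 0.674
grip_force: 0.0
```

```bash
python3 - <<'E'
from h import *
d=grab('wrist');w=cloud(d)
for c,lo,hi,n in(((465,-95),143,162,'button'),((525,-114),203,220,'grip')):
    m=(np.hypot(w[...,0]-c[0],w[...,1]-c[1])<(9 if n=='button' else 28))&(w[...,2]>lo)&(w[...,2]<hi)
    P=w[m]
    if len(P): print(n,m.sum(),cv2.minEnclosingCircle(P[:,:2].astype(np.float32)),np.median(P,0))
E
python3 go.py 525.5 -114 172 -17.2
```

```text
button 425 ((464.9963073730469, -94.99481201171875), 8.99351692199707) [465.05899457 -94.78448773 151.34072096]
grip 2157 ((526.2338256835938, -113.24176788330078), 17.129955291748047) [ 527.26214847 -109.60327064  212.99581179]
t 11.65 tcp [464.6 -95.9 252.6] yaw -17.5 F [0.5 0.3 0.1] w 0.723 gf 0.0
shift [0.003 0.212 0.268] turn [-0.002 -0.    -0.012]
```

The button dropped from 157.2 to 151.3 mm, so it is fully down. Now I grasp the post.

Emit:
carry_out(commands="0.002 0.1 0 0 0 0 1;0.002 0.212 0 0 0 0 1;0.002 0.212 0 0 0 0 1;0.002 0.212 0 0 0 0 1;0.002 0.212 0.05 0 0 0 1;0.002 0.212 0.1 0 0 0 1;0.002 0.212 0.16 0 0 0 1;0.002 0.212 0.22 0 0 0 1;0.002 0.212 0.265 0 0 0 1;0.002 0.212 0.265 0 0 0 0;0.002 0.212 0.265 0 0 0 0;0.002 0.212 0.265 0 0 0 0", squeeze=40)

```text
time: 12.85
tcp_pos: [525.8, -114.5, 174.3]
ee_rot: [[0.301, 0.954, 0.001], [0.954, -0.301, -0.0], [-0.0, 0.001, -1.0]]
force: [-0.4, 0.2, -0.3]
width: 0.767
grip_force: 0.0
```

Emit:
carry_out(commands="0 0 0 0 0 0 0;0 0 0 0 0 0 0;0 0 0 0 0 0 0;0 0 0 0 0 0 0;0 0 0 0 0 0 0;0 0 0 0 0 0 0;0 0 0 0 0 0 0;0 0 0 0 0 0 0")

```text
time: 13.65
tcp_pos: [526.3, -114.7, 173.6]
ee_rot: [[0.301, 0.954, 0.001], [0.954, -0.301, -0.0], [0.0, 0.001, -1.0]]
force: [5.7, -1.8, -1.5]
width: 0.368
grip_force: 40.0
```

Gripped at 33.5 mm. Pulling up.

Emit:
carry_out(commands="0 0 -0.03 0 0 0 0;0 0 -0.07 0 0 0 0;0 0 -0.11 0 0 0 0;0 0 -0.15 0 0 0 0;0 0 -0.19 0 0 0 0;0 0 -0.23 0 0 0 0;0 0 -0.27 0 0 0 0;0 0 -0.31 0 0 0 0;0 0 -0.34 0 0 0 0;0 0 -0.37 0 0 0 0;0 0 -0.385 0 0 0 0;0 0 -0.39 0 0 0 0")

```text
time: 14.85
tcp_pos: [526.2, -114.7, 290.9]
ee_rot: [[0.301, 0.954, 0.002], [0.954, -0.301, -0.0], [0.0, 0.002, -1.0]]
force: [7.3, -2.2, -3.2]
width: 0.368
grip_force: 40.0
```

Emit:
carry_out(commands="0 0 -0.005 0 0 0 0;0 0 -0.01 0 0 0 0;0 0 -0.01 0 0 0 0;0 0 -0.01 0 0 0 0;0 0 -0.01 0 0 0 0")

```text
time: 15.35
tcp_pos: [526.2, -114.7, 293.5]
ee_rot: [[0.301, 0.954, 0.001], [0.954, -0.301, -0.0], [0.0, 0.001, -1.0]]
force: [6.3, -2.0, -2.4]
width: 0.366
grip_force: 40.0
```

Run:
```python
from h import *
d=grab('scene');w=cloud(d);save(d,'s5.png')
d=grab('wrist');w=cloud(d);save(d,'w5.png')
for c,r,lo,hi,n in(((541,-64),20,250,310,'cam'),((465,-95),9,140,165,'button')):
    m=(np.hypot(w[...,0]-c[0],w[...,1]-c[1])<r)&(w[...,2]>lo)&(w[...,2]<hi)
    print(n,m.sum(),np.median(w[m],0) if m.any() else '')
print(ctrl.read_state()['force'],ctrl.read_state()['tcp_pos'])
```

```text
cam 4726 [541.76331966 -61.86776648 285.21445928]
button 329 [464.93990968 -95.02190377 151.33612977]
[ 6.73705943 -1.54940322 -2.93706155] [ 526.23502131 -114.72068663  293.48699371]
```

View pics/s5.png

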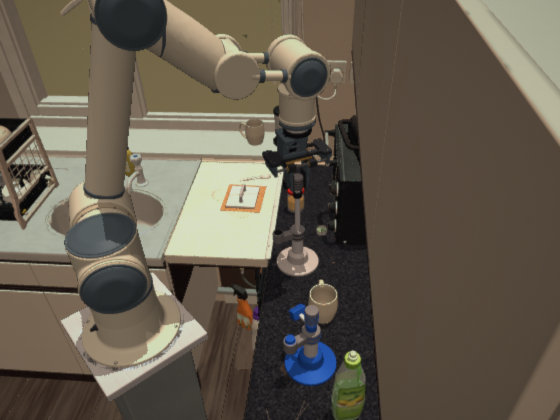

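The scene shows the post extended in the gripper at (297,180) and the slab on the mat at (243,197), with the bystanders untouched. The camera rose about 120 mm. I nudge up slightly to feel the stop, then hand in.

Emit:
carry_out(commands="0 0 -0.003 0 0 0 0;0 0 -0.003 0 0 0 0;0 0 -0.003 0 0 0 0;0 0 -0.003 0 0 0 0;0 0 -0.003 0 0 0 0")

```text
time: 15.95
tcp_pos: [526.2, -114.7, 293.6]
ee_rot: [[0.301, 0.954, 0.0], [0.954, -0.301, -0.0], [0.0, 0.0, -1.0]]
force: [9.5, -2.6, -12.6]
width: 0.364
grip_force: 40.0
```

The force rose to 12.6 N with almost no further movement, so the post is at its hard stop.

```bash
python3 -c "
from rig import ctrl
print(ctrl.sign_off())"
```

```text
the job is handed in; nothing more can be done
None
```

The job is handed in: the slab is released within about 2 mm of the mat's centre and square, the button is fully down, the post is held at its second stop about 120 mm up, and the jar, mug and tea light look untouched (no verdict came back).

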